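Lock the bayonet cap on a filter housing

TASK

On the shop desk, close the round filter housing with its grey bar-handled cap: feel for the two slots in the collar, let the cap's lugs drop in, push it down against the spring and twist it a quarter turn clockwise until it clicks up locked. Let go of it level and locked, and leave the other things on the desk where they are.

Things in the scene. Friction and masses are not known exactly. Their poses are not given: they have to be found in the camera images.
- stand_axis (a point): Filter housing: upright aluminium pot, 120 mm across, on a 150 x 150 x 12 mm board fixed to the desk. Point: on its axis, level with the collar's top face, 80 mm above the desk; z up; two pipe stubs (reaching 74 mm out) point along its +y and -y. Mouth 82 mm across, 3 mm radial play for the cap; lip 8 mm thick, with two opposite slots 48 degrees wide for the cap's lugs (31 degrees).
- collar_under (a point): On the housing's axis at the lip's underside, 8 mm below stand_axis; axes as stand_axis. The collar is clamped at an unknown angle: the line through its two slots lies anywhere within 0.7 rad either way of this x axis and is not reported; find it by touch or by eye. Lugs in the slots can turn only clockwise seen from above, and only once wholly below this lip; a stop is felt 94 degrees past the slots' middle.
- plate (a joint): Sprung plate, 60 mm across, in the mouth; value = m pressed down. 0: the cap rests in the slots, its underside 5 mm below stand_axis. It gives from 3.6 N, plus 0.8 N per mm, to 0.014. Turning needs 0.0085 to 0.013. 90 degrees (within 4) past the slots' middle the lip's underside has a pocket 4 mm deep: ease the push and the spring clicks the lugs up into it: locked, value 0.004, underside 9 mm below stand_axis.
- cap_center (a point): Grey plastic cap, 0.24 kg, 48 mm tall: disc 76 mm across (tapered to 66 underneath), 18 thick, with an upright bar on top 64 mm long, 16 wide, 30 high. Under the bar's two ends a flat lug (24 mm wide, 5 thick) sticks out level with the underside; 93 mm tip to tip. Stands on the desk, bar up. Point: on its axis, 24 mm above the underside; x along bar and lugs (either way round is the same), z up.
- lid: Bystander: plain round grey lid, 100 mm across, 42 mm tall, with a round knob and no lugs; origin at the centre of its underside.
- bearing: Bystander: steel bearing ring, 90 mm across, 23 mm tall, lying flat; origin at the centre of its underside.
- tin: Bystander: small steel tin, 66 mm across, 50 mm tall; origin at the centre of its underside.
- carton: Bystander: blue carton 150 x 50 x 35 mm, lying; origin at the centre of its underside, x along its length.
- wrench: Bystander: steel wrench 170 mm long lying flat, x along its length.

How it is judged (in metres and radians):
On the way:
1. the cap's lugs have dropped into the slots of the collar (z of cap_center in the frame of stand_axis below 0.0205 m and horizontal distance between cap_center and stand_axis below 0.008 m and angle between cap_center's own z axis and vertical below 0.08 rad), for 0.1 s.
At the end, for the whole second after the job is handed in: The cap is locked in the housing: its centre point 15 mm (within 2 mm) above the collar's top face, which only the pockets allow, within 5 mm of the housing's axis, within 0.05 rad of level, at rest and released (z of cap_center in the frame of stand_axis between 0.013 and 0.017 m and horizontal distance between cap_center and stand_axis below 0.005 m and angle between cap_center's own z axis and vertical below 0.05 rad and linear speed of cap below 0.02 m/s); the robot touches nothing.
It fails at once if a bystander is moved more than 30 mm (distance of any of lid, bearing, tin, carton, wrench from where it was at the start of the episode above 0.03 m).
It also fails if it takes over 72 s, if anything falls off the work surface, if the arm or the gripper's body presses on something with over 40 N, if the wrist force passes 120 N, or if a joint passes its speed limit or range.

ROBOT

A 6-joint arm with a two-finger parallel gripper is mounted at the origin on the work surface. World frame = base frame: x ahead of the robot, y to its left, z up, the work surface at z = 0. Lengths are in mm, angles in rad, forces in N, time in s.
With the tool pointing down it reaches from about 300 to 775 mm from the base axis. Payload 14.6 kg.
Tool frame: the origin (TCP) lies at the very end of the fingers, on their centre line; the grasp point (between the pads) lies 19 mm behind it (grip_point_offset is the distance from the TCP to the grasp point, in mm); z points along the fingers, y is the line along which they close (so a half turn about z gives the same grasp; the last joint's range is limited). The gripper opens to 94 mm and grips with 3 to 60 N. Pads are 16 mm wide; open, the fingers measure 119 mm over their backs; the gripper's body (75 mm by 177 mm) begins 78 mm behind the grasp point.
Start: joints at [-1.231, 0.3, 1.521, -0, 1.321, -0.067], TCP at [217.612, -505.108, 205.446] pointing down, gripper open.
Joint ranges: [-3.03, 3.03], [-0.79, 2.21], [0.23, 2.52], [-1.04, 4.18], [0, 3.07], [-2.55, 2.55]. Speed limits (rad/s): [2.22, 2.22, 2.57, 3.14, 3.14, 3.14].

INTERFACE

Orientations are given as [roll, pitch, yaw] about the fixed x, y, z axes, in that order (R = Rz(yaw) Ry(pitch) Rx(roll)).
In Python, from cell import read_state, camera, camera_info, sign_off, grip_point_offset gives the robot as it stands.
- The arm moves only by the shell command python3 -m handwheel 'ROWS' [FORCE]. ROWS is text: rows parted by semicolons, each of 5 numbers parted by spaces: the shift along the world's x, y, z in units of 40 mm (1.0 is 40 mm), then the turn about the world's z in units of 5 degrees (1.0 is 5 degrees), then the closure, from 0 (fully open) to 1 (shut). In form: dx dy dz yaw gripper; .... A call has 1 to 12 rows; each row shifts and turns the commanded pose from where the row before left it; what a row does not reach is not made up. A row lasts 1/12 s, in which the tool goes at most 41.7 mm and 7.16 degrees, less where a joint would pass 70% of its speed; a pose out of reach is approached as far as the arm can. A call is refused whole if a number of a shift passes 1 or a number of a turn 1, either way. A call with a gripper value outside its range is refused whole. The fingers move at their own pace and stop on an object; FORCE is the grip in N (left out, the last holds). Time passes only in rows, so rows that do not move let the fingers close. It gives the time, the measured TCP pose, the force, the opening and the grip force at its end, in the units of the state.
- read_state(): the state, without advancing time (a new reading comes with each control period).
- camera(name): name is "scene" or "top" or "wrist"; returns (picture, depth): 480x640x3 uint8, red, green, blue; 480x640 float32, mm along the optical axis (not along the pixel's ray), 0 where there is no reading.
- camera_info(name): a dict with "intrinsics" (3x3 intrinsics, pixels), "k1" (the pictures are not rectified: a ray, as slopes to the right and down, at radius r is drawn at 1 + k1 r^2 times it, then the intrinsics apply), "world_from_camera" (4x4, takes a point from camera to world coordinates). Camera axes: x right, y down, z forward; pixel columns grow to the right and rows downward; lengths in mm; the calibration is good to about 2 mm. A picture is of the moment at which its call begins: read the wrist's pose just before it. camera_info takes no time and is no camera call; for the wrist camera it gives the pose at the moment of the call.
- sign_off(): hands the job in; it is judged then, once.
The state is a dict: "clock": time; "joints": joint angles; "qd": joint speeds; "effort": joint torques, N m; "eef_pos": TCP position; "eef_rot": TCP orientation; "wrist_force": force on the tool from outside, world axes, zero at the start; "moment": the same for the moment, N m; "finger_gap": finger opening in mm; "finger_force": force on a finger pad.
Only numpy, scipy, OpenCV 4.12 (cv2) and the standard library are available. Lean on these libraries where they do the work, as an engineer would, in place of code of your own. Each camera call takes 0.05 s, during which the arm holds its last target. There are 200 camera calls.

## Working session

There is one attempt and no reset: what is moved stays moved. The work goes in short steps, Python scripts to look and compute and a shell command to move; the robot and the scene stay as the last step left them, time stands still between calls to the robot, and variables do not carry over. Pictures are saved under pics/ and viewed, at most 10 in all, crops included, and the job is handed in when it is done.

```bash
mkdir -p pics
cat > h.py <<'E'
import numpy as np, cv2
from cell import *
def world(name,depth,info,u,v):
    K=np.array(info["intrinsics"]);k1=info["k1"];T=np.array(info["world_from_camera"])
    u=np.atleast_1d(u);v=np.atleast_1d(v)
    p=cv2.undistortPoints(np.stack([u,v],-1).astype(float).reshape(-1,1,2),K,np.array([k1,0,0,0.])).reshape(-1,2)
    z=depth[v.astype(int),u.astype(int)]
    P=np.c_[p*z[:,None],z]
    return P@T[:3,:3].T+T[:3,3],z
def snap(name,f):
    i=camera_info(name);im,d=camera(name);cv2.imwrite(f,im[:,:,::-1]);return im,d,i
def cloud(name,d,i):
    v,u=np.mgrid[0:480,0:640];P,z=world(name,d,i,u.ravel(),v.ravel());return P.reshape(480,640,3),z.reshape(480,640)>0
E
python3 - <<'E'
from h import *
im,d,i=snap("top","pics/top.png");np.savez("top.npz",im=im,d=d)
print(i);print(read_state())
E
```

```text
{'intrinsics': array([[541.05612007,   0.        , 312.49990869],
       [  0.        , 541.05612007, 244.53834104],
       [  0.        ,   0.        ,   1.        ]]), 'k1': -0.08144822035896089, 'world_from_camera': array([[-9.85020195e-03, -9.87347308e-01,  1.58266444e-01,
         3.95626438e+02],
       [-9.99927754e-01,  8.63538384e-03, -8.36164187e-03,
         4.18219567e+01],
       [ 6.88915310e-03, -1.58337373e-01, -9.87361036e-01,
         1.14416052e+03],
       [ 0.00000000e+00,  0.00000000e+00,  0.00000000e+00,
         1.00000000e+00]])}
{'clock': 0.05, 'joints': array([-1.23057940e+00,  3.00432329e-01,  1.52158326e+00, -2.48633221e-05,
        1.32070660e+00, -6.66159843e-02]), 'qd': array([ 2.51252293e-04,  3.78283744e-05,  1.06881244e-03, -2.20956658e-04,
        5.05531758e-04,  4.44923375e-04]), 'effort': array([ 2.07590274e-04, -5.33214426e+01, -3.53707695e+01,  7.09740026e-02,
        2.35604768e-02, -6.95472045e-05]), 'eef_pos': array([ 217.53088401, -504.86448015,  204.90667883]), 'eef_rot': array([-3.14046402e+00, -5.11600633e-05,  4.06839051e-01]), 'wrist_force': array([ 0.07348419,  0.29261819, -0.18371482]), 'moment': array([ 0.04640019, -0.01656062,  0.05534706]), 'finger_force': 0.0, 'finger_gap': 93.83604043042247}
```

View pics/top.png

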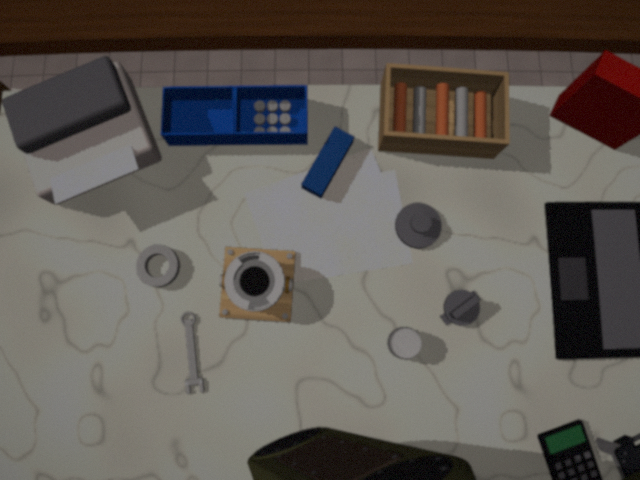

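The top view shows the housing at about (255,281), with slots visible near (250,259) and (266,303). The cap is at (461,307), with its bar running up and to the right. The lid is at (418,226), the tin at (406,343), the bearing at (158,266), the wrench at (193,353) and the carton at (328,162).

Run:
```python
from h import *
f=np.load("top.npz");im,d=f["im"],f["d"];i=camera_info("top")
P,ok=cloud("top",d,i)
def box(u0,u1,v0,v1,zl,zh):
    Q=P[v0:v1,u0:u1].reshape(-1,3);o=ok[v0:v1,u0:u1].ravel();return Q[o&(Q[:,2]>zl)&(Q[:,2]<zh)]
def fit(n,Q):
    q=Q[:,:2].astype(np.float32);r=cv2.minAreaRect(q);print(n,len(q),"mean",Q.mean(0).round(1),"rect",np.round(r[0],1),np.round(r[1],1),round(r[2],1),"circ",cv2.minEnclosingCircle(q))
fit("bar",box(435,490,280,335,40,56)); fit("disc",box(435,490,280,335,10,56))
fit("housing top",box(215,300,240,325,70,90)); fit("board",box(210,305,235,330,6,20))
fit("tin",box(385,430,320,365,40,60));fit("lid",box(390,445,200,252,5,60))
fit("desk",box(330,380,260,300,-20,20))
c=np.hstack([cv2.resize(im[235:330,208:305],None,fx=4,fy=4,interpolation=3),cv2.resize(im[260:355,415:512],None,fx=4,fy=4,interpolation=3)])
cv2.imwrite("pics/crop.png",c[:,:,::-1])
```

```text
bar 255 mean [ 440.9 -278.7   46.5] rect [ 440.3 -278.6] [16.8 66.2] 34.2 circ ((439.5939025878906, -279.2746276855469), 33.2916259765625)
disc 1032 mean [ 441.1 -275.8   24.8] rect [ 441.3 -278.2] [75.5 73.4] 65.1 circ ((443.59075927734375, -281.12359619140625), 42.64097213745117)
housing top 1989 mean [495.4 149.5  76.7] rect [495.6 149.6] [119.6 118.7] 40.7 circ ((495.47821044921875, 149.77337646484375), 60.066368103027344)
board 2700 mean [488.1 145.   12.5] rect [512.4 140.2] [166.4 185.9] 85.6 circ ((512.5421752929688, 139.66017150878906), 124.30669403076172)
tin 708 mean [ 370.1 -152.2   48.5] rect [ 370.3 -152.2] [58.7 58.2] 44.1 circ ((370.4562683105469, -152.62921142578125), 30.934141159057617)
lid 1667 mean [ 616.1 -192.1   19.8] rect [ 615.3 -192.2] [106.6 113.3] 0.8 circ ((620.32568359375, -196.04627990722656), 71.52327728271484)
desk 1987 mean [503.2 -56.4  -0.7] rect [503.4 -56.7] [105.4  83.7] 89.4 circ ((503.51708984375, -56.80590057373047), 67.10157775878906)
```

View pics/crop.png

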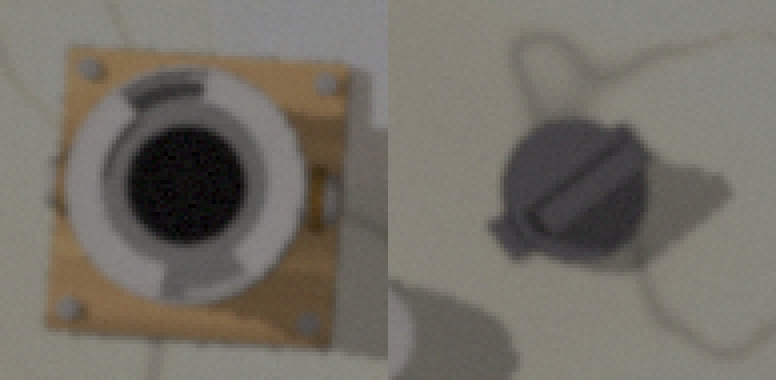

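The crop shows the collar slots at crop (165,90) and (202,275), so the slot line is about +11° from world x. The bar runs from (530,225) to (640,145), about -55°. I'll refine the slot angle from depth and move above the cap: TCP from (217.5,-505) to (440,-278.5), yaw from 23.3° to 124°.

```bash
python3 - <<'E'
from h import *
f=np.load("top.npz");im,d=f["im"],f["d"];i=camera_info("top")
P,ok=cloud("top",d,i)
Q=P[ok]; Q=Q[(np.hypot(Q[:,0]-495.5,Q[:,1]-149.7)<66)]
T=Q[Q[:,2]>74]; c=T[:,:2]
# outer rim circle fit via contour of convex hull
h=cv2.convexHull(c.astype(np.float32)); print(cv2.fitEllipse(h), np.median(T[:,2]))
cx,cy=495.5,149.7
r=np.hypot(Q[:,0]-cx,Q[:,1]-cy);a=np.degrees(np.arctan2(Q[:,1]-cy,Q[:,0]-cx))
for c0 in (0,180):
  aa=(a-c0+180)%360-180
  for b in range(-40,70,5):
    m=(r>42.5)&(r<47)&(aa>=b)&(aa<b+5)
    print(c0,b,m.sum(),Q[m,2].mean().round(1) if m.any() else None)
E
python3 -m handwheel '0.5 0.5 0 1 0;0.5 0.5 0 1 0;0.5 0.5 0 1 0;0.5 0.5 0 1 0;0.5 0.5 0 1 0;0.5 0.5 0 1 0;0.5 0.5 0 1 0;0.5 0.5 0 1 0;0.5 0.5 0 1 0;0.5 0.5 0 1 0;0.5 0.5 0 1 0;0 0.1 0 1 0'
python3 -m handwheel '0 0 0 1 0;0 0 0 1 0;0 0 0 1 0;0 0 0 1 0;0 0 0 1 0;0 0 0 1 0;0 0 0 1 0;0 0 0 1 0;0 0 0 0 0;0 0 0 0 0'
```

```text
((495.4808044433594, 149.57675170898438), (118.97860717773438, 119.63106536865234), 39.903568267822266) 77.92690584216666
0 -40 4 78.7
0 -35 5 65.0
0 -30 8 56.1
0 -25 6 58.5
0 -20 8 55.5
0 -15 5 42.2
0 -10 3 18.5
0 -5 4 17.1
0 0 4 16.8
0 5 4 17.1
0 10 3 17.7
0 15 7 17.6
0 20 4 17.9
0 25 4 16.5
0 30 5 16.2
0 35 8 47.8
0 40 6 47.5
0 45 10 48.5
0 50 8 55.3
0 55 7 53.2
0 60 9 51.5
0 65 7 43.1
180 -40 3 78.3
180 -35 5 79.1
180 -30 6 78.4
180 -25 4 80.2
180 -20 7 53.5
180 -15 9 50.1
180 -10 4 17.5
180 -5 4 16.9
180 0 4 17.4
180 5 4 15.1
180 10 4 17.4
180 15 4 17.5
180 20 4 16.0
180 25 4 16.7
180 30 3 16.7
180 35 4 79.5
180 40 5 78.5
180 45 4 78.0
180 50 4 79.9
180 55 4 79.6
180 60 5 78.9
180 65 4 78.5
clock: 1.05
eef_pos: [439.8, -278.5, 205.0]
eef_rot: [-3.141, -0.001, 1.461]
wrist_force: [-1.1, 0.6, 0.3]
finger_gap: 94.3
finger_force: 0.0
clock: 1.88
eef_pos: [437.5, -281.0, 205.2]
eef_rot: [-3.141, -0.001, 2.149]
wrist_force: [0.1, -0.2, 0.8]
finger_gap: 93.8
finger_force: 0.0
```

Run:
```python
from h import *
s=read_state();im,d,i=snap("wrist","pics/w1.png")
P,ok=cloud("wrist",d,i);Q=P[ok];print(s["eef_pos"])
B=Q[(Q[:,2]>40)&(Q[:,2]<56)&(np.hypot(Q[:,0]-440,Q[:,1]+278)<50)]
print(len(B),B.mean(0),cv2.minAreaRect(B[:,:2].astype(np.float32)))
D=Q[(Q[:,2]>13)&(Q[:,2]<23)&(np.hypot(Q[:,0]-440,Q[:,1]+278)<60)]
print(len(D),D.mean(0),cv2.minAreaRect(D[:,:2].astype(np.float32)))
```

```text
[ 437.50311756 -281.02542807  205.16998095]
1437 [ 442.23774816 -278.1633032    48.23514288] ((443.1156921386719, -279.4317321777344), (15.996763229370117, 64.62757110595703), 35.534183502197266)
3999 [ 441.83618674 -277.64666015   18.49866591] ((442.6085205078125, -278.70196533203125), (75.41905975341797, 74.060302734375), 37.06563186645508)
```

View pics/w1.png

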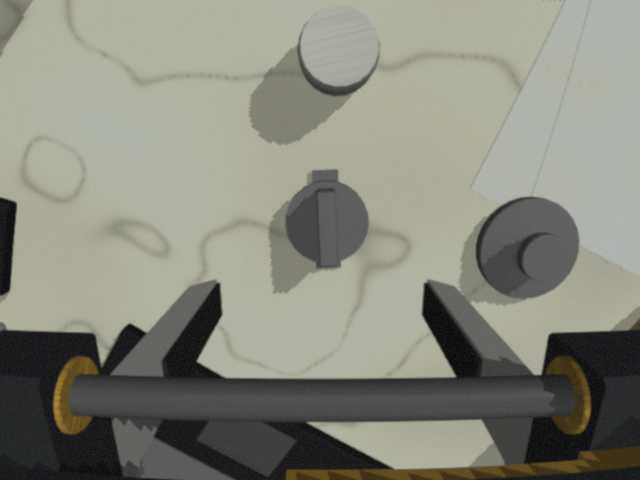

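The wrist view shows the cap centred at about (327,222) between the fingers, with the lid at (528,248) and the tin at (340,50) clear. The wrist and top fixes agree to 2-3 mm, so I'll use (442,-279) and 125°.

```bash
python3 -m handwheel '0.11 0.05 -0.5 0.4 0;0 0 -0.5 0 0;0 0 -0.5 0 0;0 0 -0.5 0 0;0 0 -0.5 0 0;0 0 -0.5 0 0;0 0 -0.5 0 0;0 0 -0.5 0 0;0 0 -0.3 0 0;0 0 -0.24 0 0;0 0 0 0 0;0 0 0 0 0'
python3 -m handwheel '0 0 0 0 0.4;0 0 0 0 0.6;0 0 0 0 0.8;0 0 0 0 1;0 0 0 0 1;0 0 0 0 1;0 0 0 0 1;0 0 0 0 1;0 0 0 0 1;0 0 0 0 1;0 0 0 0 1;0 0 0 0 1' 40
```

```text
clock: 2.93
eef_pos: [442.1, -279.1, 24.0]
eef_rot: [-3.141, -0.0, 2.186]
wrist_force: [-0.4, -0.6, 0.7]
finger_gap: 93.9
finger_force: 0.0
clock: 3.93
eef_pos: [442.0, -279.1, 23.8]
eef_rot: [3.142, -0.0, 2.187]
wrist_force: [0.5, -0.4, -0.3]
finger_gap: 17.4
finger_force: 0.0
```

```bash
python3 -m handwheel '0 0 0 0 1;0 0 0 0 1;0 0 0 0 1;0 0 0 0 1;0 0 0 0 1;0 0 0 0 1' 50
python3 -m handwheel '0 0 0.2 0 1;0 0 0.4 0 1;0 0 0.5 0 1;0 0 0.5 0 1;0 0 0.5 0 1;0 0 0.5 0 1;0 0 0.5 0 1;0 0 0.5 0 1;0 0 0.5 0 1;0 0 0 0 1;0 0 0 0 1;0 0 0 0 1'
```

```text
clock: 4.43
eef_pos: [442.0, -279.1, 23.8]
eef_rot: [-3.142, -0.0, 2.187]
wrist_force: [-0.6, 0.4, -0.7]
finger_gap: 15.9
finger_force: 50.0
clock: 5.43
eef_pos: [441.6, -278.8, 186.6]
eef_rot: [-3.141, -0.001, 2.187]
wrist_force: [-0.1, -0.1, -2.5]
finger_gap: 15.8
finger_force: 50.0
```

```bash
python3 -m handwheel '0 0.3 0 0.5 1;0 0.5 0 1 1;0 0.7 0 1 1;0 0.7 0 1 1;0 0.7 0 1 1;0 0.7 0 1 1;0 0.7 0 1 1;0 0.7 0 1 1;0 0.7 0 1 1;0 0.7 0 1 1;0 0.7 0 1 1;0 0.7 0 1 1'
python3 -m handwheel '0.2 0.4 0 1 1;0.2 0.4 0 0.7 1;0.2 0.3 0 0 1;0.2 0.2 0 0 1;0 0 0 0 1;0 0 0 0 1;0 0 0 0 1'
python3 - <<'E'
from h import *
s=read_state();im,d,i=snap("wrist","pics/w2.png")
P,ok=cloud("wrist",d,i);Q=P[ok];print(s["eef_pos"],s["eef_rot"])
np.save("w2.npy",Q)
T=Q[(Q[:,2]>75)&(Q[:,2]<85)&(np.hypot(Q[:,0]-495.5,Q[:,1]-149.6)<70)]
print(len(T),np.median(T[:,2]),cv2.minAreaRect(T[:,:2].astype(np.float32)),cv2.minEnclosingCircle(T[:,:2].astype(np.float32)))
E
```

```text
clock: 6.43
eef_pos: [440.9, 34.7, 186.8]
eef_rot: [3.141, -0.002, -3.086]
wrist_force: [1.0, 0.6, -2.1]
finger_gap: 15.6
finger_force: 50.0
clock: 7.02
eef_pos: [473.7, 84.3, 187.5]
eef_rot: [-3.142, -0.001, -2.945]
wrist_force: [-0.3, -0.0, -2.0]
finger_gap: 15.8
finger_force: 50.0
[473.73539748  84.33817182 187.50287254] [-3.14153360e+00 -7.84498393e-04 -2.94546361e+00]
5752 79.41568167279377 ((481.1153869628906, 166.4586639404297), (113.18492126464844, 72.43870544433594), 34.369327545166016) ((491.36529541015625, 153.06546020507812), 58.96792221069336)
```

View pics/w2.png

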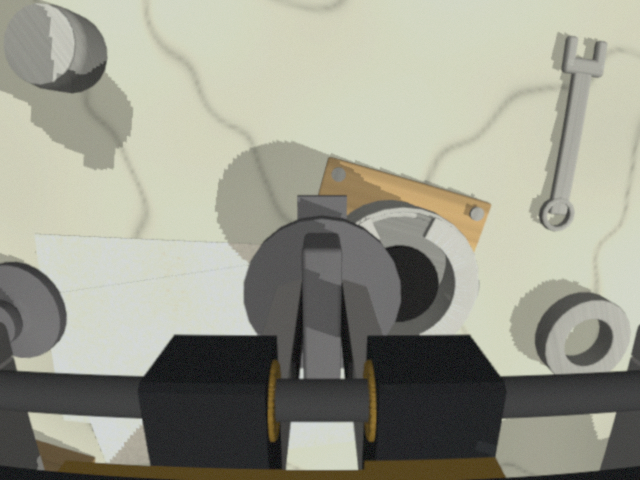

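The wrist view shows the cap held level at (322,290) and the collar behind it at about (415,270), with one slot near (410,225) by its rim. I'll fit the collar circle from its visible outer and inner edges.

Run:
```python
from h import *
from scipy.optimize import least_squares
Q=np.load("w2.npy");c=np.array([495.5,149.6])
T=Q[(Q[:,2]>76)&(Q[:,2]<84)];T=T[np.hypot(*(T[:,:2]-c).T)<66]
for _ in range(3):
  r=np.hypot(*(T[:,:2]-c).T);a=np.degrees(np.arctan2(*(T[:,:2]-c).T[::-1]))
  E=[];
  for b in range(-180,180,3):
    m=(a>=b)&(a<b+3)
    if m.sum()>4 and r[m].max()>56: E.append(T[m][r[m].argmax(),:2])
  E=np.array(E);s=least_squares(lambda x:np.hypot(*(E-x).T)-59.7,c,loss="soft_l1");c=s.x
print(c,len(E),np.abs(s.fun).mean())
C=Q[(Q[:,2]>176-4)&(Q[:,2]<188)];C=C[np.hypot(C[:,0]-473.7,C[:,1]-84.3)<45]
print("disc",len(C),C.mean(0),cv2.minEnclosingCircle(C[:,:2].astype(np.float32)))
a=np.degrees(np.arctan2(Q[:,1]-c[1],Q[:,0]-c[0]));r=np.hypot(*(Q[:,:2]-c).T)
for b in range(-180,180,4):
  m=(a>=b)&(a<b+4)&(r>43)&(r<46)
  if m.sum()>5: print((b,round(float(np.median(Q[m,2])))),end=" ")
```

```text
[497.18504972 148.9894119 ] 57 0.24875542710363088
disc 8420 [461.80429919  83.08124422 181.97277039] ((475.8017272949219, 85.81486511230469), 38.185699462890625)
(-144, 182) (-140, 182) (-136, 182) (-132, 182) (-128, 182) (-124, 182) (40, 80) (44, 80) (48, 80) (52, 80) (56, 81) (60, 80) (64, 80) (68, 80) (72, 80) (76, 80) (80, 79) (84, 80) (88, 81) (92, 80) (96, 79) (100, 80) (104, 80) (108, 80) (112, 79) (116, 79) (120, 79) (124, 80) (128, 81) (132, 80) (136, 80) (140, 81) (144, 80) (148, 79) (152, 80) (156, 80) (160, 80) (164, 80) (168, 290) (172, 292)
```

```bash
python3 -m handwheel '0.14 0.4 0 0.1 1;0.2 0.6 0 0 1;0.2 0.6 0 0 1;0 0 -0.4 0 1;0 0 -0.5 0 1;0 0 -0.5 0 1;0 0 -0.4 0 1;0 0 -0.2 0 1;0 0 0 0 1;0 0 0 0 1;0 0 0 0 1'
python3 -m handwheel '0 0 -0.05 0 1;0 0 -0.05 0 1;0 0 -0.05 0 1;0 0 -0.05 0 1;0 0 0 0 1;0 0 0 0 1'
```

```text
clock: 7.98
eef_pos: [496.2, 148.8, 109.0]
eef_rot: [-3.142, 0.002, -2.936]
wrist_force: [1.1, 0.2, -2.5]
finger_gap: 16.1
finger_force: 50.0
clock: 8.48
eef_pos: [495.6, 148.9, 99.7]
eef_rot: [-3.142, -0.0, -2.936]
wrist_force: [0.6, -0.9, -2.1]
finger_gap: 15.5
finger_force: 50.0
```

It passed the lip without touching, so the lugs are in the slots. Next I'll push down to about 10.5 mm.

```bash
python3 -m handwheel '0 0 -0.02 0 1;0 0 -0.05 0 1;0 0 -0.05 0 1;0 0 -0.05 0 1;0 0 0 0 1;0 0 0 0 1'
python3 -m handwheel '0 0 -0.05 0 1;0 0 -0.05 0 1;0 0 -0.03 0 1;0 0 0 0 1;0 0 0 0 1;0 0 0 0 1'
```

```text
clock: 8.98
eef_pos: [495.8, 148.9, 93.3]
eef_rot: [3.142, 0.001, -2.935]
wrist_force: [-0.7, -0.2, 5.1]
finger_gap: 15.4
finger_force: 50.0
clock: 9.48
eef_pos: [495.8, 148.9, 88.5]
eef_rot: [3.142, 0.001, -2.936]
wrist_force: [-3.2, -0.3, 8.7]
finger_gap: 15.7
finger_force: 50.0
```

```bash
python3 -m handwheel '-0.02 0 -0.03 0 1;0 0 0 0 1;0 0 0 -0.5 1;0 0 0 -0.5 1;0 0 0 -0.5 1;0 0 0 -0.5 1;0 0 0 -0.5 1;0 0 0 -0.5 1;0 0 0 0 1;0 0 0 0 1'
python3 -c "from cell import *;print(read_state()['moment'])"
```

```text
clock: 10.32
eef_pos: [495.7, 149.1, 87.6]
eef_rot: [3.141, 0.002, 3.086]
wrist_force: [-0.1, 0.1, 9.9]
finger_gap: 15.9
finger_force: 50.0
[ 0.08494018 -0.11923483 -0.02725239]
```

```bash
python3 -m handwheel '0 0 0 -0.7 1;0 0 0 -0.9 1;0 0 0 -0.9 1;0 0 0 -0.9 1;0 0 0 -0.9 1;0 0 0 -0.9 1;0 0 0 -0.9 1;0 0 0 -0.9 1;0 0 0 -0.9 1;0 0 0 -0.9 1;0 0 0 0 1;0 0 0 0 1'
python3 -c "from cell import *;print(read_state()['moment'])"
python3 -m handwheel '0 0 0 -0.7 1;0 0 0 -0.9 1;0 0 0 -0.9 1;0 0 0 -0.8 1;0 0 0 -0.7 1;0 0 0 -0.5 1;0 0 0 -0.5 1;0 0 0 -0.4 1;0 0 0 -0.3 1;0 0 0 0 1;0 0 0 0 1'
python3 -c "from cell import *;print(read_state()['moment'])"
```

```text
clock: 11.32
eef_pos: [495.7, 149.1, 87.6]
eef_rot: [3.139, 0.001, 2.317]
wrist_force: [0.4, -0.1, 9.0]
finger_gap: 15.8
finger_force: 50.0
[ 0.03226061 -0.10351463 -0.12233578]
clock: 12.23
eef_pos: [495.7, 149.1, 87.6]
eef_rot: [3.139, 0.0, 1.82]
wrist_force: [-0.2, -0.3, 9.1]
finger_gap: 15.7
finger_force: 50.0
[-0.03239047 -0.11029706  0.00106276]
```

The yaw is 104°, against about 102° expected for the pocket. I'll feel for the stop to be sure.

```bash
for k in 1; do python3 -m handwheel '0 0 0 -0.2 1;0 0 0 -0.2 1;0 0 0 -0.2 1;0 0 0 -0.2 1;0 0 0 0 1;0 0 0 0 1'
python3 -c "from cell import *;print(read_state()['moment'])"
python3 -m handwheel '0 0 0 -0.2 1;0 0 0 -0.2 1;0 0 0 0 1;0 0 0 0 1'
python3 -c "from cell import *;print(read_state()['moment'])"
python3 -m handwheel '0 0 0 -0.2 1;0 0 0 -0.2 1;0 0 0 0 1;0 0 0 0 1'
python3 -c "from cell import *;print(read_state()['moment'])"; done
```

```text
clock: 12.73
eef_pos: [495.8, 149.1, 87.7]
eef_rot: [3.139, 0.0, 1.751]
wrist_force: [0.9, -1.5, 8.9]
finger_gap: 15.3
finger_force: 50.0
[-0.11733918 -0.20794169  0.19907633]
clock: 13.07
eef_pos: [496.0, 149.0, 87.7]
eef_rot: [3.138, 0.0, 1.717]
wrist_force: [2.9, -0.1, 8.0]
finger_gap: 15.9
finger_force: 50.3
[-0.11840641 -0.59587054  0.64156375]
clock: 13.4
eef_pos: [496.1, 149.0, 87.7]
eef_rot: [3.138, 0.0, 1.682]
wrist_force: [2.6, -0.4, 7.4]
finger_gap: 15.9
finger_force: 51.4
[-0.1675314  -0.61359898  1.01547446]
```

The stop shows at about 99.7°, so the pocket's middle is near 103.5°. I'll back off to about 102.5-103° and ease up.

```bash
python3 -m handwheel '0 0 0 0.6 1;0 0 0 0.7 1;0 0 0 0 1;0 0 0 0 1'
python3 -c "from cell import *;print(read_state()['moment'])"
python3 -m handwheel '0 0 0.03 0 1;0 0 0.03 0 1;0 0 0.03 0 1;0 0 0.03 0 1;0 0 0.03 0 1;0 0 0 0 1;0 0 0 0 1'
```

```text
clock: 13.73
eef_pos: [495.9, 149.1, 87.7]
eef_rot: [3.139, 0.0, 1.795]
wrist_force: [1.2, 0.3, 9.7]
finger_gap: 15.5
finger_force: 50.0
[-0.11499166 -0.25294533  0.05905585]
clock: 14.32
eef_pos: [495.8, 149.0, 93.4]
eef_rot: [3.139, 0.0, 1.794]
wrist_force: [2.9, 1.0, 5.5]
finger_gap: 15.3
finger_force: 50.0
```

It has risen past the lip's level (plate about 5 mm), so the lugs are in the pockets. I'll ease the rest, with a slight pull as a check.

```bash
python3 -m handwheel '0 0 0.03 0 1;0 0 0.02 0 1;0 0 0 0 1;0 0 0 0 1'
python3 -m handwheel '0 0 -0.01 0 0.9;0 0 0 0 0.7;0 0 0 0 0.4;0 0 0 0 0;0 0 0 0 0;0 0 0 0 0;0 0 0 0 0;0 0 0 0 0;0 0 0 0 0;0 0 0 0 0;0 0 0 0 0;0 0 0 0 0'
```

```text
clock: 14.65
eef_pos: [495.6, 149.0, 94.9]
eef_rot: [3.14, 0.0, 1.794]
wrist_force: [5.9, 1.3, -0.7]
finger_gap: 15.6
finger_force: 50.0
clock: 15.65
eef_pos: [494.8, 148.9, 94.3]
eef_rot: [3.142, 0.0, 1.794]
wrist_force: [0.0, 0.1, -0.2]
finger_gap: 85.0
finger_force: 0.0
```

```bash
python3 -m handwheel '0 0 0 0 0;0 0 0.2 0 0;0 0 0.5 0 0;0 0 0.7 0 0;0 0 0.7 0 0;0 0 0.7 0 0;0 0 0.7 0 0;0 0 0.5 0 0;0 0 0 0 0;0 0 0 0 0;0 0 0 0 0'
python3 - <<'E'
from h import *
s=read_state();im,d,i=snap("wrist","pics/w3.png")
P,ok=cloud("wrist",d,i);Q=P[ok];r=np.hypot(Q[:,0]-495.8,Q[:,1]-149.2)
def pl(m):
  A=Q[m];x=np.linalg.lstsq(np.c_[A[:,:2]-[495.8,149.2],np.ones(len(A))],A[:,2],rcond=None)[0];return len(A),x.round(4)
col=(r>50)&(r<58)&(Q[:,2]>75)&(Q[:,2]<86);print("collar",pl(col))
dm=(r<36)&(Q[:,2]>84)&(Q[:,2]<96);print("disc",pl(dm))
b=(r<36)&(Q[:,2]>110);print("bar",pl(b),cv2.minAreaRect(Q[b][:,:2].astype(np.float32)))
E
```

```text
clock: 16.57
eef_pos: [494.4, 148.8, 253.5]
eef_rot: [-3.14, -0.0, 1.794]
wrist_force: [-0.6, 1.2, -0.4]
finger_gap: 94.3
finger_force: 0.0
collar (2796, array([ 6.50000e-03, -9.00000e-04,  8.01578e+01]))
disc (3938, array([-5.00000e-04,  0.00000e+00,  8.95564e+01]))
bar (15210, array([ -0.693 ,   5.6099, 211.8249])) ((502.13525390625, 155.3065948486328), (53.38827896118164, 67.46476745605469), 34.6049919128418)
```

View pics/w3.png

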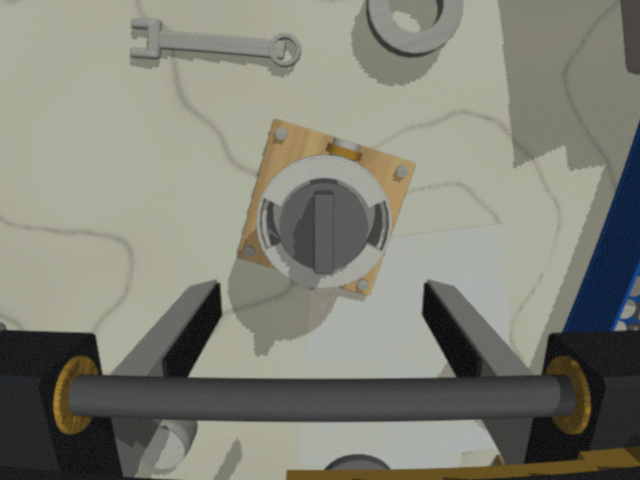

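The picture shows the cap at (324,228), level in the collar, with its bar at right angles to the slots at (270,222) and (380,222). The disc's top is 9.4 mm above the collar and a locked cap should give 9, so I'm handing it in.

```bash
python3 -c "from cell import *;print(sign_off())"
```

```text
the job is handed in; nothing more can be done
None
```

The cap is locked in the housing, level and released, and the job was handed in at about 17 s with the robot clear and the other things on the desk not touched.

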